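Find the full sugar tin in the delivery carton by its weight

TASK

The carton holds three identical closed sugar tins and only one of them is full. Swing both long top flaps outward, well past upright, and leave them open; then find the heaviest tin by hefting them, handling them gently and upright, and leave the two lighter ones standing fully down in the carton's wells, disturbing nothing else on the worktop. Finish while holding the heaviest tin up, still and upright in the gripper, its bottom about a hand's breadth above the carton's rim: do not put it down or let go.

Things in the scene. Friction and masses are not known exactly. Their poses are not given: they have to be found in the camera images.
- carton: brown cardboard carton, open on top, fixed: 150 mm (its x) by 285 mm (its y) by 115 mm tall, walls and floor 4 mm. Origin: centre of its underside; x away from the robot, y left along its long side, z up. Its small end flaps are already folded down outside and stick out 30 mm from the short ends. A pale insert 22 mm high with three round wells lies on its floor (see wells).
- well_1 (a point): left well of the carton's insert: round hole 64.5 mm in diameter, at carton x = 0, y = +88 mm. The point is the centre of its bottom (the carton's floor, 4 mm above the worktop); its mouth is 22 mm higher.
- well_2 (a point): middle well of the carton's insert: round hole 64.5 mm in diameter, at carton x = 0, y = 0 mm. The point is the centre of its bottom (the carton's floor, 4 mm above the worktop); its mouth is 22 mm higher.
- well_3 (a point): right well of the carton's insert: round hole 64.5 mm in diameter, at carton x = 0, y = -88 mm. The point is the centre of its bottom (the carton's floor, 4 mm above the worktop); its mouth is 22 mm higher.
- flap_front (a joint): hinge of the long top flap on the side nearest the robot, rad: 0 shut, 1.57 upright, 2.3 leaning far out toward the robot (stop). A 4 mm board, 72 mm from crease to free edge, 281 mm long. Starts half raised (0.8 to 1.1), stays where it is left, moves with under 1 N at its edge. At the start at least 45 mm is free between the two flaps' edges.
- flap_back (a joint): the same for the long top flap on the side far from the robot; at 2.3 it leans well outward away from the robot.
- flap_front_hinge (a point): middle of the front flap's crease, on the carton at carton x = -73 mm, 117 mm above the worktop.
- flap_front_edge (a point): middle of the front flap's free edge, 72 mm from its crease.
- flap_back_hinge (a point): middle of the back flap's crease, at carton x = +73 mm, 117 mm above the worktop.
- flap_back_edge (a point): middle of the back flap's free edge, 72 mm from its crease.
- tin_1: closed round metal tin, identical outside to the other two: 58 mm diameter, 100 mm tall, lid fixed on. Origin: centre of its underside; z its axis, up. Starts in the left (carton y = +88 mm) well, its top 11 mm below the carton's rim. Total weights are about 0.12, 0.22 and 0.41 kg (each within 0.035), dealt at random over the three tins. The filling has a millimetre or two of play sideways.
- tin_2: closed round metal tin, identical outside to the other two: 58 mm diameter, 100 mm tall, lid fixed on. Origin: centre of its underside; z its axis, up. Starts in the middle well, its top 11 mm below the carton's rim. Total weights are about 0.12, 0.22 and 0.41 kg (each within 0.035), dealt at random over the three tins. The filling has a millimetre or two of play sideways.
- tin_3: closed round metal tin, identical outside to the other two: 58 mm diameter, 100 mm tall, lid fixed on. Origin: centre of its underside; z its axis, up. Starts in the right (carton y = -88 mm) well, its top 11 mm below the carton's rim. Total weights are about 0.12, 0.22 and 0.41 kg (each within 0.035), dealt at random over the three tins. The filling has a millimetre or two of play sideways.
- mug: bystander: white mug with thin blue bands, 84 mm across and 89 mm tall, left of the carton. Origin: centre of the underside of its bounds.
- lemon: bystander: lemon, 71 mm long, right of the carton. Origin at its underside.
- spice_jar: bystander: spice jar, 45 mm diameter, 106 mm tall, right of the carton. Origin: centre of its underside.
- teaspoon: bystander: steel spoon, 130 mm long, lying between the robot and the carton. Origin: its middle, underside.
- glass: bystander: drinking glass, 81 mm diameter, 91 mm tall, at the carton's near right corner. Origin: centre of its underside.
Things that resemble listed ones, but are neither listed nor needed, are in the scene too. What is shaped like the tin_2 but green or turquoise is not meant. What is shaped like the tin_3 but orange is not meant.

How it is judged (in metres and radians):
On the way, in this order (a step that is already met when the one before it is completed fails the run):
1. both long flaps are swung outward past upright (each beyond 1.75 rad) (value of joint each of flap_front, flap_back above 1.75 rad), for 0.2 s.
2. a tin hangs in the gripper with its bottom at least 30 mm above the carton's rim (((height (world z) of tin_1 above 0.145 m and contact force between the fingers and tin_1 above 2 N) or (height (world z) of tin_2 above 0.145 m and contact force between the fingers and tin_2 above 2 N) or (height (world z) of tin_3 above 0.145 m and contact force between the fingers and tin_3 above 2 N))), for 0.2 s.
At the end, for the whole second after the job is handed in: Both long flaps open beyond 1.75 rad; the heaviest tin hangs still in the gripper alone, upright within 0.25 rad, its bottom over 30 mm above the carton's rim; the two others stand upright, fully down in wells (within 6 mm), untouched, each bearing on the carton with 0.5 to 2.9 N (all of step 1 and ((height (world z) of tin_1 above 0.145 m and angle between tin_1's own z axis and vertical below 0.25 rad and contact force between the fingers and tin_1 above 2 N and contact force between tin_1 and carton below 0.05 N and linear speed of tin_1 below 0.05 m/s and z of each of tin_2, tin_3 in the frame of carton below 0.01 m and angle between each of tin_2, tin_3's own z axis and vertical below 0.12 rad and contact force between the fingers and tin_2 below 0.1 N and contact force between tin_2 and carton between 0.5 and 2.9 N and linear speed of each of tin_2, tin_3 below 0.03 m/s and contact force between tin_1 and tin_2 below 0.05 N and contact force between the fingers and tin_3 below 0.1 N and contact force between tin_3 and carton between 0.5 and 2.9 N and contact force between tin_1 and tin_3 below 0.05 N) or (height (world z) of tin_2 above 0.145 m and angle between tin_2's own z axis and vertical below 0.25 rad and contact force between the fingers and tin_2 above 2 N and contact force between tin_2 and carton below 0.05 N and linear speed of tin_2 below 0.05 m/s and z of each of tin_1, tin_3 in the frame of carton below 0.01 m and angle between each of tin_1, tin_3's own z axis and vertical below 0.12 rad and contact force between the fingers and tin_1 below 0.1 N and contact force between tin_1 and carton between 0.5 and 2.9 N and linear speed of each of tin_1, tin_3 below 0.03 m/s and contact force between tin_2 and tin_1 below 0.05 N and contact force between the fingers and tin_3 below 0.1 N and contact force between tin_3 and carton between 0.5 and 2.9 N and contact force between tin_2 and tin_3 below 0.05 N) or (height (world z) of tin_3 above 0.145 m and angle between tin_3's own z axis and vertical below 0.25 rad and contact force between the fingers and tin_3 above 2 N and contact force between tin_3 and carton below 0.05 N and linear speed of tin_3 below 0.05 m/s and z of each of tin_1, tin_2 in the frame of carton below 0.01 m and angle between each of tin_1, tin_2's own z axis and vertical below 0.12 rad and contact force between the fingers and tin_1 below 0.1 N and contact force between tin_1 and carton between 0.5 and 2.9 N and linear speed of each of tin_1, tin_2 below 0.03 m/s and contact force between tin_3 and tin_1 below 0.05 N and contact force between the fingers and tin_2 below 0.1 N and contact force between tin_2 and carton between 0.5 and 2.9 N and contact force between tin_3 and tin_2 below 0.05 N))); the arm keeps its last pose, push and grip.
It fails at once if a tin is tipped (more than 0.6 rad) (angle between any of tin_1, tin_2, tin_3's own z axis and vertical above 0.6 rad).
It fails at once if a tin is dropped or flung (faster than 0.9 m/s) (linear speed of any of tin_1, tin_2, tin_3 above 0.9 m/s).
It fails at once if a bystander is disturbed (mug, glass, spice jar or spoon moved more than 40 mm, lemon more than 50 mm) (distance of any of mug, spice_jar, teaspoon, glass from where it was at the start of the episode above 0.04 m or distance of lemon from where it was at the start of the episode above 0.05 m).
It also fails if it takes over 67 s, if anything falls off the work surface, if the arm or the gripper's body presses on something with over 40 N, if the wrist force passes 120 N, or if a joint passes its speed limit or range.

ROBOT

A 6-joint arm with a two-finger parallel gripper is mounted at the origin on a cart in front of the work surface, level with it; the furniture and walls round the work are solid. World frame = base frame: x ahead of the robot, y to its left, z up, the work surface at z = 0. Lengths are in mm, angles in rad, forces in N, time in s.
With the tool pointing down it reaches from about 350 to 725 mm from the base axis. Payload 4.3 kg.
Tool frame: the origin (TCP) lies at the very end of the fingers, on their centre line; the grasp point (between the pads) lies 19 mm behind it; y points along the fingers, z is the direction in which the jaws open and shut, and the axes are right-handed (so a half turn about y gives the same grasp; the last joint's range is limited). The gripper opens to 85 mm and grips with 20 to 120 N. Pads are 22 mm wide; open, the fingers measure 114 mm over their backs; the gripper's body (76 mm by 85 mm) begins 54 mm behind the grasp point. The pads swing forward as they close: fully open they stand 13 mm farther back than shut.
Start: joints at [1.156, 0.377, 0.081, 1.274, 0, 1.46], TCP at [172.566, 548.532, 231.329] pointing down, gripper open.
Joint ranges: [-2.72, 2.72], [-0.84, 1.66], [-1.02, 1.22], [-1.77, 2.12], [-1.37, 1.28], [-3.14, 3.14]. Speed limits (rad/s): [2.57, 2.57, 3.14, 3.14, 3.14, 3.14].

INTERFACE

Orientations are given as a rotation vector (axis times angle).
In Python, from plant import robot gives the robot as it stands.
- The arm moves only by the shell command python3 -m creep 'ROWS' [FORCE]. ROWS is JSON, a list of rows, each an object of numbers: "dx", "dy", "dz": the shift along the tool's x, y, z in m; "turn": the turn about the tool's y in rad; "gripper": the opening, from 0 (shut) to 1 (fully open). In form: [{"dx": .., "dy": .., "dz": .., "turn": .., "gripper": ..}, ...]. A call has 1 to 20 rows; each row shifts and turns the pose as measured when the row begins, along the tool's axes as they then stand; what a row does not reach is not made up. A row lasts 1/10 s, in which the tool goes at most 50 mm and 8.59 degrees, less where a joint would pass 70% of its speed; a pose out of reach is approached as far as the arm can. A call is refused whole if a number of a shift passes 0.05 or a number of a turn 0.15, either way. A call with a gripper value outside its range is refused whole. The fingers move at their own pace and stop on an object; FORCE is the grip in N (left out, the last holds). Time passes only in rows, so rows that do not move let the fingers close. It gives the time, the measured TCP pose, the force and the opening at its end, in the units of the state.
- robot.get_obs(): the state, without advancing time (a new reading comes with each control period).
- robot.grab_frame(name): name is "scene" or "top" or "wrist"; returns a dict with "color" (400x640x3 uint8, red, green, blue), "mtx" (3x3 intrinsics, pixels), "k1" (the pictures are not rectified: a ray, as slopes to the right and down, at radius r is drawn at 1 + k1 r^2 times it, then the intrinsics apply), "view" (4x4, takes a point from world to camera coordinates). Camera axes: x right, y down, z forward; pixel columns grow to the right and rows downward; lengths in mm; the calibration is good to about 2 mm. A picture is of the moment at which its call begins. There is no depth.
- robot.job_done(): hands the job in, once; it reports no verdict.
The state is a dict: "time": time; "joint_positions": joint angles; "dq": joint speeds; "joint_torque": joint torques, N m; "position": TCP position; "tcp_rot": TCP orientation; "wrist_force": force on the tool from outside, world axes, zero at the start; "moment": the same for the moment, N m; "gripper_width": finger opening in mm.
Only numpy, scipy, OpenCV 4.12 (cv2) and the standard library are available. Lean on these libraries where they do the work, as an engineer would, in place of code of your own. Each camera call takes 0.05 s, during which the arm holds its last target. There are 200 camera calls.

## Working session

There is one attempt and no reset: what is moved stays moved. The work goes in short steps, Python scripts to look and compute and a shell command to move; the robot and the scene stay as the last step left them, time stands still between calls to the robot, and variables do not carry over. Pictures are saved under pics/ and viewed, about 8 in all and at most 12, crops included, and the job is handed in when it is done.

```bash
ls; mkdir -p pics; cat > h.py <<'E'
import numpy as np, cv2
from plant import robot
def snap(cam,name=None,crop=None,scale=1):
    f=robot.grab_frame(cam)
    if name:
        im=f["color"][:,:,::-1]
        if crop: im=im[crop[1]:crop[3],crop[0]:crop[2]]
        if scale!=1: im=cv2.resize(im,None,fx=scale,fy=scale)
        cv2.imwrite(f"pics/{name}.png",im)
    return f
def ray(f,u,v):
    K=np.array(f["mtx"]);d=np.array([(u-K[0,2])/K[0,0],(v-K[1,2])/K[1,1]]);s=d.copy()
    for _ in range(20): s=d/(1+f["k1"]*(s@s))
    V=np.array(f["view"]);R=V[:3,:3];t=V[:3,3]
    return -R.T@t, R.T@np.array([s[0],s[1],1])
def onz(f,u,v,z):
    c,d=ray(f,u,v); return c+d*(z-c[2])/d[2]
def proj(f,p):
    V=np.array(f["view"]);q=V[:3,:3]@np.array(p,float)+V[:3,3];s=q[:2]/q[2];s=s*(1+f["k1"]*(s@s));K=np.array(f["mtx"])
    return np.array([K[0,0]*s[0]+K[0,2],K[1,1]*s[1]+K[1,2]])
def st():
    o=robot.get_obs();R=cv2.Rodrigues(np.array(o["tcp_rot"],float))[0]
    print("t",round(o["time"],2),"p",np.round(o["position"],1),"w",round(o["gripper_width"],1),"F",np.round(o["wrist_force"],2),"M",np.round(o["moment"],2));print("R cols x,y,z",np.round(R.T,3).tolist(),"q",np.round(o["joint_positions"],2));return o,R
E
python3 - <<'E'
from h import *
a=snap("top","top1");b=snap("scene","scene1");st();print(a["view"],b["view"])
E
```

```text
pics
t 0.1 p [172.3 548.  230.4] w 85.3 F [ 0.03  0.23 -0.87] M [-0.01  0.02 -0.04]
R cols x,y,z [[0.954, -0.3, -0.0], [-0.001, -0.002, -1.0], [0.3, 0.954, -0.002]] q [1.16 0.38 0.08 1.27 0.   1.46]
[[-6.21401918e-03 -9.99837167e-01  1.69418003e-02 -1.79722307e+01]
 [-9.83505169e-01  3.04801821e-03 -1.80854338e-01  5.18983762e+02]
 [ 1.80773250e-01 -1.77861805e-02 -9.83363963e-01  9.79439975e+02]
 [ 0.00000000e+00  0.00000000e+00  0.00000000e+00  1.00000000e+00]] [[-9.10499331e-01 -4.13467415e-01  5.97193257e-03  4.45442512e+02]
 [-3.48133628e-01  7.58674014e-01 -5.50651175e-01  2.63053546e+02]
 [ 2.23145568e-01 -5.03446558e-01 -8.34714094e-01  9.95435625e+02]
 [ 0.00000000e+00  0.00000000e+00  0.00000000e+00  1.00000000e+00]]
```

View pics/top1.png

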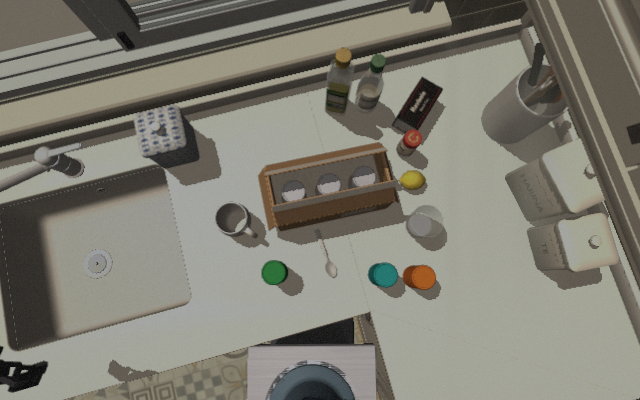

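View pics/scene1.png

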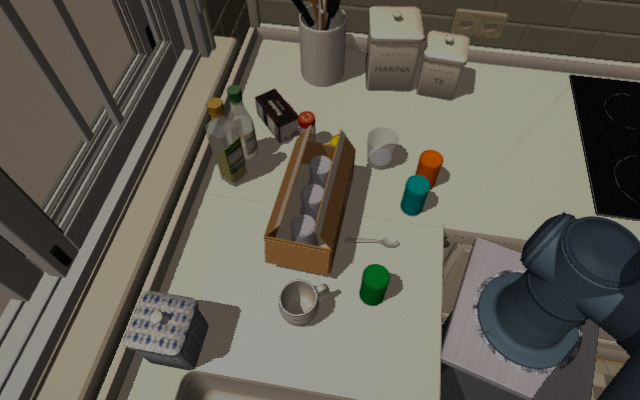

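Top view: carton around (330,187), tins at about (293,190), (329,185), (363,177). Mug is at (233,220), glass (425,222), spoon (327,255), lemon (412,180), and jar (410,142). The scene view agrees. Next, a close crop for the edges.

```bash
python3 - <<'E'
from h import *
a=snap("top","top2",(240,125,460,290),3.6)
for n,u,v,z in [("t1",293,190,104),("t2",329,185,104),("t3",363,177,104),("glass",425,222,90),("mug",233,220,89),("spoon",327,255,3),("lemon",412,180,30),("jar",410,140,106)]:
    print(n,onz(a,u,v,z).round())
E
```

```text
t1 [525.  43. 104.]
t2 [537. -44. 104.]
t3 [ 557. -127.  104.]
glass [ 448. -276.   90.]
mug [455. 187.  89.]
spoon [374. -41.   3.]
lemon [ 566. -265.   30.]
jar [ 650. -245.  106.]
```

View pics/top2.png

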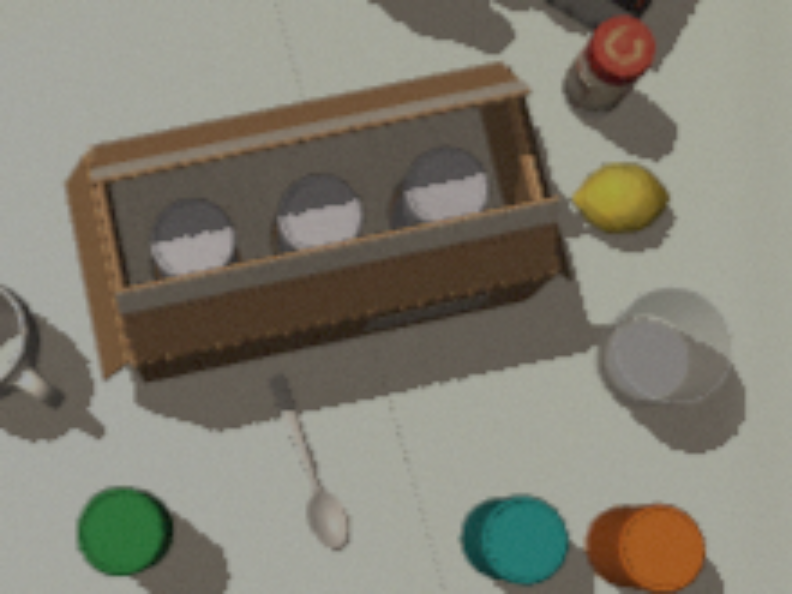

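```bash
cat >> h.py <<'E'
def carton(c,yaw):
    R=np.array([[np.cos(yaw),-np.sin(yaw)],[np.sin(yaw),np.cos(yaw)]])
    return lambda x,y,z: np.r_[R@np.array([x,y])+c,z]
E
python3 - <<'E'
from h import *
a=snap("top");o=np.array([240,125])
P=[onz(a,*(np.array(p)/3.6+o),104)[:2] for p in [(193,239),(320,215),(446,190)]]
d=P[0]-P[2];yaw=np.arctan2(-d[0],d[1]);c=np.mean(P,0)
print(np.round(P,1),np.linalg.norm(P[0]-P[1]),np.linalg.norm(P[1]-P[2]),yaw,c)
W=carton(c,yaw)
S=lambda x,y,z:((proj(a,W(x,y,z))-o)*3.6).round().tolist()
for z,n in((0,"base"),(115,"rim")):
  print(n,[S(x,y,z) for x in(-75,75) for y in(142,-142)])
for s in(-1,1):
  for t in(.8,.95,1.1): print(s,t,[S(s*(73-72*np.cos(t)),y,117+72*np.sin(t)) for y in(140,-140)])
print("hinge",[S(s*73,y,117) for s in(-1,1) for y in(140,-140)])
print(W(0,88,0),W(0,-88,0))
E
```

```text
[[ 521.7   41.1]
 [ 537.8  -43.8]
 [ 554.8 -128.9]] 86.42195742976068 86.7138093341998 0.19251443342212948 [538.1204602  -43.88624459]
base [[144.0, 381.0], [524.0, 305.0], [107.0, 183.0], [479.0, 112.0]]
rim [[130.0, 364.0], [555.0, 279.0], [89.0, 144.0], [504.0, 65.0]]
-1 0.8 [[110.0, 271.0], [550.0, 186.0]]
-1 0.95 [[112.0, 282.0], [555.0, 196.0]]
-1 1.1 [[113.0, 295.0], [560.0, 208.0]]
1 0.8 [[97.0, 200.0], [533.0, 117.0]]
1 0.95 [[94.0, 185.0], [532.0, 101.0]]
1 1.1 [[90.0, 169.0], [530.0, 85.0]]
hinge [[132.0, 360.0], [552.0, 277.0], [93.0, 145.0], [502.0, 67.0]]
[521.28364199  42.48806613   0.        ] [ 554.95727841 -130.26055531    0.        ]
```

Carton fit: centre (538,-44), yaw 0.1925. The projected rim and flaps match the image, with both flaps at about 1.0 rad. I'm moving above the gap with the gripper shut.

```bash
python3 -m creep '[{"dx":0.035,"dz":-0.03,"gripper":0},{"dx":0.035,"dz":-0.03},{"dx":0.035,"dz":-0.03},{"dx":0.035,"dz":-0.03},{"dx":0.035,"dz":-0.03},{"dx":0.035,"dz":-0.03},{"dx":0.035,"dz":-0.03},{"dx":0.035,"dz":-0.03},{"dx":0.035,"dz":-0.03},{"dx":0.035,"dz":-0.03},{"dx":0.035,"dz":-0.03},{"dx":0.035,"dz":-0.03},{"dx":0.035,"dz":-0.03},{"dx":0.035,"dz":-0.03}]' 30; python3 -c "
from h import *
st()"
```

```text
t 0.2 p [172.4 548.1 230.7] w 85.5 F [-0.56  0.18  0.56] M [ 0.   -0.02  0.01]
R cols x,y,z [[0.954, -0.3, -0.0], [-0.0, -0.001, -1.0], [0.3, 0.954, -0.001]] q [ 1.16  0.38  0.08  1.27 -0.    1.46]invalid input at $[0]: expected keys dx, dy, dz, turn, gripper
```

```bash
python3 -m creep '[{"dx":0.035,"dy":0,"dz":-0.03,"turn":0,"gripper":0},{"dx":0.035,"dy":0,"dz":-0.03,"turn":0,"gripper":0},{"dx":0.035,"dy":0,"dz":-0.03,"turn":0,"gripper":0},{"dx":0.035,"dy":0,"dz":-0.03,"turn":0,"gripper":0},{"dx":0.035,"dy":0,"dz":-0.03,"turn":0,"gripper":0},{"dx":0.035,"dy":0,"dz":-0.03,"turn":0,"gripper":0},{"dx":0.035,"dy":0,"dz":-0.03,"turn":0,"gripper":0},{"dx":0.035,"dy":0,"dz":-0.03,"turn":0,"gripper":0},{"dx":0.035,"dy":0,"dz":-0.03,"turn":0,"gripper":0},{"dx":0.035,"dy":0,"dz":-0.03,"turn":0,"gripper":0},{"dx":0.035,"dy":0,"dz":-0.03,"turn":0,"gripper":0},{"dx":0.035,"dy":0,"dz":-0.03,"turn":0,"gripper":0}]' 30; python3 -c "
from h import *
st()"
```

```text
time: 1.4
position: [473.6, 67.0, 228.6]
tcp_rot: [-1.558, 0.229, -0.23]
wrist_force: [-0.2, 0.1, 0.7]
gripper_width: -0.4
t 1.4 p [473.6  67.  228.6] w -0.4 F [-0.19  0.11  0.69] M [-0.01 -0.01  0.  ]
R cols x,y,z [[0.958, -0.288, 0.001], [0.001, 0.001, -1.0], [0.288, 0.958, 0.001]] q [ 0.01  0.18 -0.19  1.2   0.    0.3 ]
```

```bash
python3 -m creep '[{"dx":0,"dy":0,"dz":0,"turn":0.136,"gripper":0},{"dx":0,"dy":0,"dz":0,"turn":0.136,"gripper":0},{"dx":0,"dy":0,"dz":0,"turn":0.136,"gripper":0},{"dx":0,"dy":0,"dz":0,"turn":0.136,"gripper":0},{"dx":0,"dy":0,"dz":0,"turn":0.136,"gripper":0},{"dx":0,"dy":0,"dz":0,"turn":0.136,"gripper":0},{"dx":0,"dy":0,"dz":0,"turn":0.136,"gripper":0},{"dx":0,"dy":0,"dz":0,"turn":0.136,"gripper":0},{"dx":0,"dy":0,"dz":0,"turn":0,"gripper":0}]' >/dev/null; cat >> h.py <<'E'
C=np.array([538.,-44.]);YAW=0.1925
def togo(x,y,z):
    o,R=st();p=np.array(o["position"]);cw=carton(C,YAW)
    Rc=np.array([[np.cos(YAW),np.sin(YAW)],[-np.sin(YAW),np.cos(YAW)]])
    print("carton pos",np.round(Rc@(p[:2]-C),1),"yaw err(turn)",round(float(np.arctan2(R[1,2],R[0,2])-YAW),3))
    print("to go dx dy dz (m)",np.round(R.T@(cw(x,y,z)-p)/1000,4))
E
python3 -c "
from h import *
togo(0,0,155)"
```

```text
t 2.3 p [476.2  59.1 226.5] w -0.1 F [ 0.11 -0.82 -1.47] M [0.01 0.03 0.03]
R cols x,y,z [[0.133, -0.991, 0.001], [-0.001, -0.001, -1.0], [0.991, 0.133, -0.002]] q [-0.01  0.19 -0.19  1.2  -0.    1.43]
carton pos [-40.9 113. ] yaw err(turn) -0.059
to go dx dy dz (m) [0.1104 0.0716 0.0477]
```

```bash
python3 -m creep '[{"dx":0.037,"dy":0,"dz":0.016,"turn":-0.059,"gripper":0},{"dx":0.037,"dy":0,"dz":0.016,"turn":0,"gripper":0},{"dx":0.036,"dy":0,"dz":0.016,"turn":0,"gripper":0},{"dx":0,"dy":0,"dz":0,"turn":0,"gripper":0},{"dx":0,"dy":0,"dz":0,"turn":0,"gripper":0}]' >/dev/null;  python3 -c "
from h import *
togo(0,0,155)
snap('top','top3',(240,125,460,290),3.6)
"
```

```text
t 2.8 p [544.2 -42.9 225.6] w 0.2 F [-0.33 -0.29 -0.27] M [-0.    0.02  0.02]
R cols x,y,z [[0.211, -0.977, -0.0], [-0.003, -0.0, -1.0], [0.977, 0.211, -0.003]] q [-0.19  0.32 -0.01  1.24 -0.    1.16]
carton pos [ 6.3 -0.1] yaw err(turn) 0.021
to go dx dy dz (m) [-0.0002  0.0706 -0.0061]
```

View pics/top3.png

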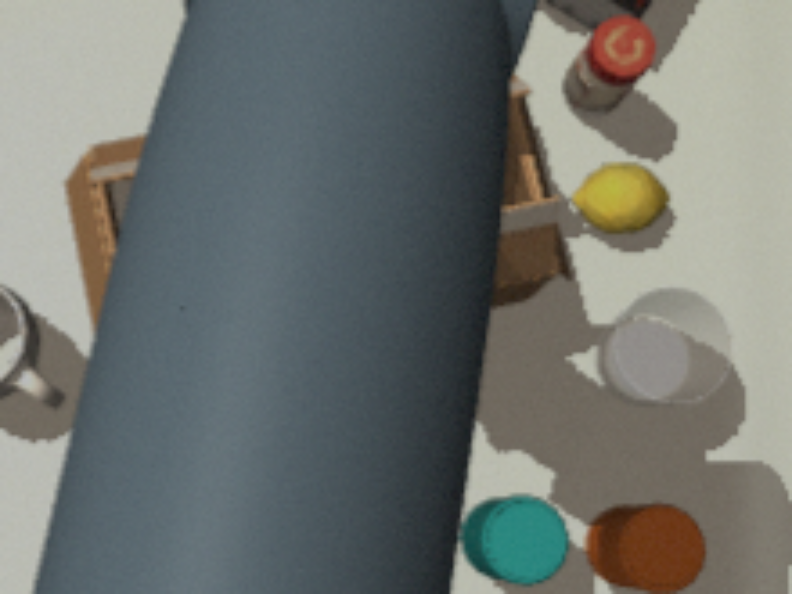

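The arm hides the carton in the top view, and the flaps are still half raised at both ends. I'm going down into the gap, then pushing the front flap toward the robot.

```bash
python3 -m creep '[{"dx":0,"dy":0.02,"dz":-0.006,"turn":0.021,"gripper":0},{"dx":0,"dy":0.02,"dz":0,"turn":0,"gripper":0},{"dx":0,"dy":0.02,"dz":0,"turn":0,"gripper":0},{"dx":0,"dy":0.01,"dz":0,"turn":0,"gripper":0},{"dx":0,"dy":0,"dz":0,"turn":0,"gripper":0}]' ; python3 -m creep '[{"dx":0,"dy":0,"dz":-0.01,"turn":0,"gripper":0},{"dx":0,"dy":0,"dz":-0.01,"turn":0,"gripper":0},{"dx":0,"dy":0,"dz":-0.01,"turn":0,"gripper":0},{"dx":0,"dy":0,"dz":-0.01,"turn":0,"gripper":0},{"dx":0,"dy":0,"dz":-0.01,"turn":0,"gripper":0},{"dx":0,"dy":0,"dz":-0.01,"turn":0,"gripper":0},{"dx":0,"dy":0,"dz":-0.01,"turn":0,"gripper":0}]';  python3 -c "
from h import *
togo(-85,0,155)
"
```

```text
time: 3.35
position: [535.7, -39.7, 154.9]
tcp_rot: [-1.299, 1.06, -1.058]
wrist_force: [-0.3, -0.8, -0.4]
gripper_width: 0.2
time: 4.05
position: [464.2, -54.6, 159.0]
tcp_rot: [-1.296, 1.051, -1.061]
wrist_force: [0.9, -0.3, -0.9]
gripper_width: 0.1
t 4.05 p [464.2 -54.6 159. ] w 0.1 F [ 0.87 -0.33 -0.94] M [ 0.04 -0.1  -0.04]
R cols x,y,z [[0.204, -0.979, 0.003], [0.006, -0.001, -1.0], [0.979, 0.204, 0.006]] q [-0.25  0.19 -0.36  1.01  0.    1.11]
carton pos [-74.5   3.7] yaw err(turn) 0.013
to go dx dy dz (m) [ 0.0036  0.004  -0.0106]
```

```bash
python3 -m creep '[{"dx":0.003,"dy":0.004,"dz":-0.007,"turn":0,"gripper":0},{"dx":0,"dy":0,"dz":-0.007,"turn":0,"gripper":0},{"dx":0,"dy":0,"dz":0,"turn":0,"gripper":0}]'; python3 -m creep '[{"dx":0,"dy":-0.001,"dz":0.025,"turn":0,"gripper":0},{"dx":0,"dy":0,"dz":0.025,"turn":0,"gripper":0},{"dx":0,"dy":0,"dz":0.02,"turn":0,"gripper":0},{"dx":0,"dy":0,"dz":0.01,"turn":0,"gripper":0},{"dx":0,"dy":0,"dz":0.01,"turn":0,"gripper":0},{"dx":0,"dy":0,"dz":0.01,"turn":0,"gripper":0},{"dx":0,"dy":0,"dz":0.01,"turn":0,"gripper":0},{"dx":0,"dy":0,"dz":0.01,"turn":0,"gripper":0},{"dx":0,"dy":0,"dz":0.01,"turn":0,"gripper":0},{"dx":0,"dy":0,"dz":0.01,"turn":0,"gripper":0}]';  python3 -c "
from h import *
togo(87,0,155)
"
```

```text
time: 4.35
position: [448.0, -61.1, 154.4]
tcp_rot: [-1.297, 1.053, -1.061]
wrist_force: [-0.3, 0.4, -0.2]
gripper_width: -0.0
time: 5.35
position: [587.1, -32.3, 154.1]
tcp_rot: [-1.3, 1.061, -1.059]
wrist_force: [-1.1, -0.1, 1.2]
gripper_width: -0.2
t 5.35 p [587.1 -32.3 154.1] w -0.2 F [-1.06 -0.05  1.19] M [-0.08  0.06 -0.01]
R cols x,y,z [[0.2, -0.98, 0.001], [-0.002, -0.001, -1.0], [0.98, 0.2, -0.002]] q [-0.16  0.44 -0.03  1.1  -0.    1.21]
carton pos [50.5  2.1] yaw err(turn) 0.009
to go dx dy dz (m) [ 0.0024 -0.001   0.0365]
```

Next I push the back flap, then rise and come to the centre for a wrist look.

```bash
python3 -m creep '[{"dx":0.002,"dy":0,"dz":0.01,"turn":0.009,"gripper":0},{"dx":0,"dy":0,"dz":0.01,"turn":0,"gripper":0},{"dx":0,"dy":0,"dz":0.01,"turn":0,"gripper":0},{"dx":0,"dy":0,"dz":0.008,"turn":0,"gripper":0},{"dx":0,"dy":0,"dz":0,"turn":0,"gripper":0}]';python3 -c "
from h import *
togo(87,0,155)
"; python3 -m creep '[{"dx":0,"dy":-0.01,"dz":-0.03,"turn":0,"gripper":1},{"dx":0,"dy":-0.035,"dz":-0.03,"turn":0,"gripper":1},{"dx":0,"dy":-0.035,"dz":-0.025,"turn":0,"gripper":1},{"dx":0,"dy":-0.035,"dz":0,"turn":0,"gripper":1},{"dx":0,"dy":-0.015,"dz":0,"turn":0,"gripper":1},{"dx":0,"dy":0,"dz":0,"turn":0,"gripper":1},{"dx":0,"dy":0,"dz":0,"turn":0,"gripper":1}]';  python3 -c "
from h import *
togo(0,88,250)
snap('wrist','w1')
snap('scene','s2',(220,90,440,260),3.6)
"
```

```text
time: 5.85
position: [627.4, -26.1, 153.0]
tcp_rot: [-1.298, 1.069, -1.065]
wrist_force: [-0.3, 0.0, 0.3]
gripper_width: 0.1
t 5.85 p [627.4 -26.1 153. ] w 0.1 F [-0.3   0.02  0.28] M [ 0.04 -0.   -0.04]
R cols x,y,z [[0.191, -0.982, 0.0], [-0.005, -0.001, -1.0], [0.982, 0.191, -0.005]] q [-0.14  0.52  0.1   1.15 -0.    1.24]
carton pos [91.2  0.5] yaw err(turn) -0.0
to go dx dy dz (m) [ 0.0005 -0.0019 -0.0042]
time: 6.55
position: [538.6, -42.4, 285.3]
tcp_rot: [-1.301, 1.074, -1.062]
wrist_force: [-0.5, 0.3, 0.1]
gripper_width: 85.6
t 6.55 p [538.6 -42.4 285.3] w 85.6 F [-0.5   0.3   0.15] M [-0.01 -0.01 -0.02]
R cols x,y,z [[0.191, -0.982, -0.001], [-0.01, -0.001, -1.0], [0.982, 0.191, -0.01]] q [-0.19  0.31  0.12  1.39 -0.    1.18]
carton pos [0.9 1.4] yaw err(turn) -0.001
to go dx dy dz (m) [-0.0865  0.0355 -0.0006]
```

View pics/w1.png

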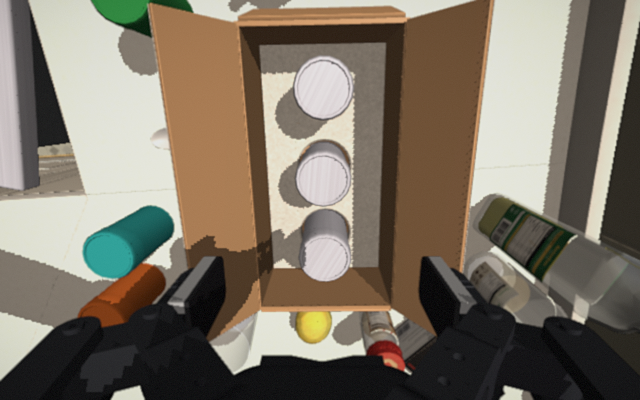

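View pics/s2.png

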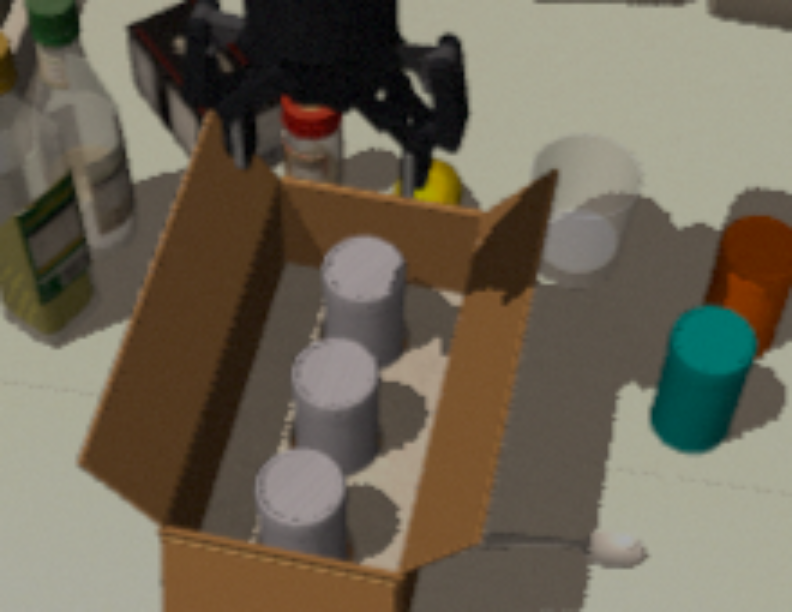

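The wrist view shows both flaps leaning out: outer edges at about (172,150) front and (478,150) back, creases at (249,150) and (397,150). The tin tops are at (323,87), (323,173) and (326,258). The scene view agrees. Next I check the flap angles and refine the tin positions.

```bash
python3 - <<'E'
from h import *
f=snap("wrist");W=carton(C,YAW)
for p in [(323,87),(323,173),(326,258)]:
    q=onz(f,*p,104);Rc=np.array([[np.cos(YAW),np.sin(YAW)],[-np.sin(YAW),np.cos(YAW)]]);print("tin",q.round(1),"carton",(Rc@(q[:2]-C)).round(1))
for s in(-1,1):
  for t in(1.6,1.75,1.9,2.0,2.1,2.2,2.3): print(s,t,[proj(f,W(s*(73-72*np.cos(t)),y,117+72*np.sin(t))).round().tolist() for y in(40,)], proj(f,W(s*73,40,117)).round())
E
```

```text
tin [521.5  44.7 104. ] carton [ 0.8 90.3]
tin [537.  -35.1 104. ] carton [0.7 8.9]
tin [ 558.  -126.2  104. ] carton [  3.9 -84.5]
-1 1.6 [[218.0, 154.0]] [244. 143.]
-1 1.75 [[204.0, 153.0]] [244. 143.]
-1 1.9 [[191.0, 153.0]] [244. 143.]
-1 2.0 [[183.0, 152.0]] [244. 143.]
-1 2.1 [[177.0, 152.0]] [244. 143.]
-1 2.2 [[171.0, 151.0]] [244. 143.]
-1 2.3 [[167.0, 150.0]] [244. 143.]
1 1.6 [[425.0, 154.0]] [400. 143.]
1 1.75 [[439.0, 153.0]] [400. 143.]
1 1.9 [[452.0, 153.0]] [400. 143.]
1 2.0 [[460.0, 152.0]] [400. 143.]
1 2.1 [[467.0, 152.0]] [400. 143.]
1 2.2 [[473.0, 151.0]] [400. 143.]
1 2.3 [[478.0, 150.0]] [400. 143.]
```

Flaps are at about 2.2 rad each, well past 1.75. I'm hefting the middle tin first: down to TCP z≈65.

```bash
python3 -m creep '[{"dx":0.001,"dy":0.04,"dz":0,"turn":0,"gripper":1},{"dx":0,"dy":0.04,"dz":0,"turn":0,"gripper":1},{"dx":0,"dy":0.04,"dz":0,"turn":0,"gripper":1},{"dx":0,"dy":0.035,"dz":0,"turn":0,"gripper":1},{"dx":0,"dy":0.02,"dz":0,"turn":0,"gripper":1},{"dx":0,"dy":0,"dz":0,"turn":0,"gripper":1}]';python3 -c "
from h import *
togo(1,0,66)"
```

```text
time: 7.3
position: [532.4, -42.1, 96.7]
tcp_rot: [-1.307, 1.082, -1.054]
wrist_force: [-0.2, -0.7, 0.1]
gripper_width: 85.2
t 7.3 p [532.4 -42.1  96.7] w 85.2 F [-0.22 -0.75  0.07] M [-0.06 -0.02 -0.02]
R cols x,y,z [[0.192, -0.981, -0.006], [-0.021, 0.002, -1.0], [0.981, 0.192, -0.02]] q [-0.2   0.39 -0.26  0.94 -0.    1.18]
carton pos [-5.2  2.9] yaw err(turn) 0.0
to go dx dy dz (m) [0.0031 0.0306 0.0068]
```

```bash
python3 -m creep '[{"dx":0.003,"dy":0.015,"dz":0.007,"turn":0,"gripper":1},{"dx":0,"dy":0.015,"dz":0,"turn":0,"gripper":1},{"dx":0,"dy":0,"dz":0,"turn":0,"gripper":1}]' >/dev/null;python3 -c "
from h import *
togo(1,0,66)"; python3 -m creep '[{"dx":0,"dy":0,"dz":0,"turn":0,"gripper":0.6},{"dx":0,"dy":0,"dz":0,"turn":0,"gripper":0.5},{"dx":0,"dy":0,"dz":0,"turn":0,"gripper":0.5},{"dx":0,"dy":0,"dz":0,"turn":0,"gripper":0.5},{"dx":0,"dy":0,"dz":0,"turn":0,"gripper":0.5}]' 35; python3 -c "
from h import *
togo(1,0,66)"
```

```text
t 7.6 p [538.4 -43.3  65.5] w 85.1 F [ 0.67  0.73 -0.48] M [ 0.06 -0.04  0.02]
R cols x,y,z [[0.192, -0.981, -0.007], [-0.024, 0.002, -1.0], [0.981, 0.192, -0.023]] q [-0.2   0.44 -0.28  0.88 -0.    1.18]
carton pos [0.5 0.6] yaw err(turn) 0.001
to go dx dy dz (m) [ 0.0006 -0.0005  0.0005]
time: 8.1
position: [540.6, -43.6, 69.3]
tcp_rot: [-1.306, 1.081, -1.054]
wrist_force: [-0.5, -0.4, -0.4]
gripper_width: 57.6
t 8.1 p [540.6 -43.6  69.3] w 57.6 F [-0.5  -0.41 -0.4 ] M [ 0.02 -0.02  0.01]
R cols x,y,z [[0.192, -0.981, -0.005], [-0.019, 0.001, -1.0], [0.981, 0.192, -0.019]] q [-0.2   0.43 -0.28  0.88 -0.    1.18]
carton pos [ 2.6 -0.1] yaw err(turn) 0.001
to go dx dy dz (m) [-0.0001  0.0033 -0.0016]
```

```bash
cat >> h.py <<'E'
def heft(n=8):
    F=[]
    for _ in range(n): robot.grab_frame("top"); F.append(robot.get_obs()["wrist_force"])
    F=np.array(F); print("heft mean",F.mean(0).round(2),"sd",F.std(0).round(2))
E
python3 -m creep '[{"dx":0,"dy":-0.01,"dz":0,"turn":0,"gripper":0.5},{"dx":0,"dy":-0.02,"dz":0,"turn":0,"gripper":0.5},{"dx":0,"dy":-0.02,"dz":0,"turn":0,"gripper":0.5},{"dx":0,"dy":-0.02,"dz":0,"turn":0,"gripper":0.5},{"dx":0,"dy":0,"dz":0,"turn":0,"gripper":0.5},{"dx":0,"dy":0,"dz":0,"turn":0,"gripper":0.5},{"dx":0,"dy":0,"dz":0,"turn":0,"gripper":0.5}]' >/dev/null; python3 -c "
from h import *
heft();togo(2,0,65)"
```

```text
heft mean [-0.22 -0.12 -1.53] sd [0.8  0.31 0.51]
t 9.2 p [541.2 -43.5 143.6] w 57.8 F [-1.53  0.25 -1.9 ] M [-0.04 -0.    0.03]
R cols x,y,z [[0.192, -0.981, -0.005], [-0.02, 0.002, -1.0], [0.981, 0.192, -0.019]] q [-0.2   0.37 -0.16  1.06 -0.    1.18]
carton pos [ 3.2 -0.1] yaw err(turn) 0.001
to go dx dy dz (m) [0.0003 0.0786 0.0003]
```

Middle tin: 1.5 N, so it isn't the full one. I'm lowering it back.

```bash
python3 -m creep '[{"dx":0,"dy":0.015,"dz":0.001,"turn":0,"gripper":0.5},{"dx":0,"dy":0.02,"dz":0,"turn":0,"gripper":0.5},{"dx":0,"dy":0.015,"dz":0,"turn":0,"gripper":0.5},{"dx":0,"dy":0.01,"dz":0,"turn":0,"gripper":0.5},{"dx":0,"dy":0.006,"dz":0,"turn":0,"gripper":0.5},{"dx":0,"dy":0,"dz":0,"turn":0,"gripper":0.5}]'; python3 -c "
from h import *
togo(2.6,0,69)"
```

```text
time: 9.8
position: [541.0, -43.7, 79.1]
tcp_rot: [-1.307, 1.079, -1.056]
wrist_force: [-0.2, -0.0, -1.4]
gripper_width: 57.7
t 9.8 p [541.  -43.7  79.1] w 57.7 F [-0.21 -0.   -1.4 ] M [-0.   -0.01  0.  ]
R cols x,y,z [[0.192, -0.981, -0.003], [-0.018, -0.0, -1.0], [0.981, 0.192, -0.018]] q [-0.2   0.42 -0.26  0.9  -0.    1.18]
carton pos [ 3.  -0.3] yaw err(turn) 0.001
to go dx dy dz (m) [-0.0003  0.0101 -0.0003]
```

```bash
python3 -m creep '[{"dx":0,"dy":0.005,"dz":0,"turn":0,"gripper":0.5},{"dx":0,"dy":0.004,"dz":0,"turn":0,"gripper":0.5},{"dx":0,"dy":0.001,"dz":0,"turn":0,"gripper":0.5},{"dx":0,"dy":0,"dz":0,"turn":0,"gripper":0.5}]'; python3 -c "
from h import *
togo(2.6,0,69)"
```

```text
time: 10.2
position: [541.4, -43.7, 68.4]
tcp_rot: [-1.306, 1.079, -1.056]
wrist_force: [0.5, 1.4, -1.0]
gripper_width: 58.1
t 10.2 p [541.4 -43.7  68.4] w 58.1 F [ 0.48  1.36 -1.02] M [0.03 0.08 0.03]
R cols x,y,z [[0.192, -0.981, -0.003], [-0.018, -0.0, -1.0], [0.981, 0.192, -0.017]] q [-0.2   0.43 -0.28  0.88 -0.    1.18]
carton pos [ 3.4 -0.4] yaw err(turn) 0.001
to go dx dy dz (m) [-0.0004 -0.0005 -0.0008]
```

```bash
python3 -m creep '[{"dx":0,"dy":0,"dz":0,"turn":0,"gripper":0.8},{"dx":0,"dy":0,"dz":0,"turn":0,"gripper":1},{"dx":0,"dy":0,"dz":0,"turn":0,"gripper":1},{"dx":0,"dy":-0.015,"dz":0,"turn":0,"gripper":1},{"dx":0,"dy":-0.025,"dz":0,"turn":0,"gripper":1},{"dx":0,"dy":-0.03,"dz":0,"turn":0,"gripper":1},{"dx":-0.02,"dy":-0.005,"dz":0,"turn":0,"gripper":1},{"dx":-0.025,"dy":0,"dz":0,"turn":0,"gripper":1},{"dx":-0.025,"dy":0,"dz":0,"turn":0,"gripper":1},{"dx":-0.015,"dy":0,"dz":0,"turn":0,"gripper":1},{"dx":0,"dy":0,"dz":0,"turn":0,"gripper":1}]'; python3 -c "
from h import *
togo(1,88,66)
f=snap('wrist','w2')"
```

```text
time: 11.3
position: [529.9, 41.0, 149.9]
tcp_rot: [-1.3, 1.074, -1.063]
wrist_force: [0.1, -0.1, -0.3]
gripper_width: 85.2
t 11.3 p [529.9  41.  149.9] w 85.2 F [ 0.13 -0.07 -0.27] M [-0.    0.03 -0.  ]
R cols x,y,z [[0.19, -0.982, -0.001], [-0.009, -0.001, -1.0], [0.982, 0.19, -0.009]] q [-0.04  0.34 -0.19  1.05 -0.    1.34]
carton pos [ 8.3 85. ] yaw err(turn) -0.002
to go dx dy dz (m) [-0.0029  0.084  -0.0065]
```

View pics/w2.png

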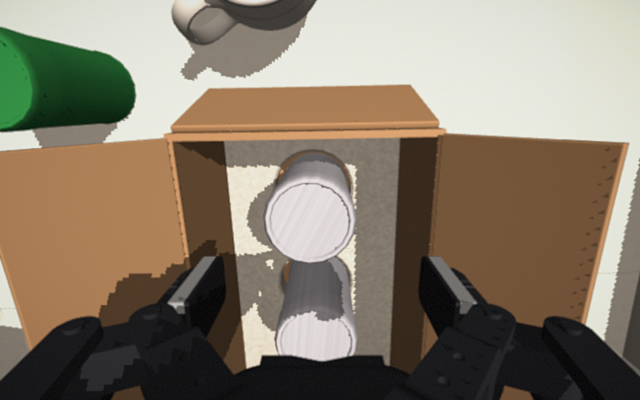

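The wrist view shows tin_1's top at (310,222) and the middle tin standing at (316,340). The flaps are still wide open. I'm lining up and descending.

```bash
python3 -m creep '[{"dx":-0.003,"dy":0.015,"dz":-0.006,"turn":0,"gripper":1},{"dx":0,"dy":0.025,"dz":0.001,"turn":0,"gripper":1},{"dx":0,"dy":0.025,"dz":0.001,"turn":0,"gripper":1},{"dx":0,"dy":0.01,"dz":0,"turn":0,"gripper":1},{"dx":0,"dy":0,"dz":0,"turn":0,"gripper":1}]' >/dev/null; python3 -c "
from h import *
togo(1,89,66)"
```

```text
t 11.85 p [527.7  37.6  73.6] w 85.6 F [ 0.24  0.06 -0.21] M [0.07 0.03 0.02]
R cols x,y,z [[0.185, -0.983, 0.004], [-0.005, -0.005, -1.0], [0.983, 0.185, -0.006]] q [-0.05  0.39 -0.32  0.86 -0.01  1.34]
carton pos [ 5.5 82. ] yaw err(turn) -0.006
to go dx dy dz (m) [-0.007   0.0076 -0.0045]
```

```bash
python3 -m creep '[{"dx":-0.007,"dy":0.007,"dz":-0.005,"turn":0,"gripper":1},{"dx":0,"dy":0,"dz":0,"turn":0,"gripper":1}]' >/dev/null; python3 -c "
from h import *
togo(1,89,66)";python3 -m creep '[{"dx":0,"dy":0,"dz":0,"turn":0,"gripper":0.6},{"dx":0,"dy":0,"dz":0,"turn":0,"gripper":0.5},{"dx":0,"dy":0,"dz":0,"turn":0,"gripper":0.5},{"dx":0,"dy":0,"dz":0,"turn":0,"gripper":0.5},{"dx":0,"dy":0,"dz":0,"turn":0,"gripper":0.5}]' 35; python3 -c "
from h import *
togo(1,88,66)"
```

```text
t 12.05 p [521.8  43.   67.1] w 85.8 F [ 0.23 -0.47  1.03] M [0.03 0.06 0.02]
R cols x,y,z [[0.183, -0.983, 0.004], [-0.004, -0.005, -1.0], [0.983, 0.183, -0.005]] q [-0.04  0.39 -0.35  0.84 -0.01  1.35]
carton pos [ 0.7 88.5] yaw err(turn) -0.008
to go dx dy dz (m) [-0.0006  0.0011  0.0003]
time: 12.55
position: [522.6, 43.0, 68.8]
tcp_rot: [-1.297, 1.071, -1.075]
wrist_force: [0.3, -0.4, -1.9]
gripper_width: 58.2
t 12.55 p [522.6  43.   68.8] w 58.2 F [ 0.27 -0.36 -1.93] M [ 0.06 -0.01 -0.  ]
R cols x,y,z [[0.184, -0.983, 0.005], [-0.002, -0.006, -1.0], [0.983, 0.184, -0.003]] q [-0.04  0.39 -0.35  0.84 -0.01  1.35]
carton pos [ 1.5 88.4] yaw err(turn) -0.007
to go dx dy dz (m) [ 0.0004  0.0028 -0.0005]
```

```bash
python3 -m creep '[{"dx":0,"dy":-0.01,"dz":0,"turn":0,"gripper":0.5},{"dx":0,"dy":-0.02,"dz":0,"turn":0,"gripper":0.5},{"dx":0,"dy":-0.02,"dz":0,"turn":0,"gripper":0.5},{"dx":0,"dy":-0.02,"dz":0,"turn":0,"gripper":0.5},{"dx":0,"dy":0,"dz":0,"turn":0,"gripper":0.5},{"dx":0,"dy":0,"dz":0,"turn":0,"gripper":0.5},{"dx":0,"dy":0,"dz":0,"turn":0,"gripper":0.5}]' >/dev/null; python3 -c "
from h import *
heft();togo(1.5,88.4,69)"
```

```text
heft mean [-0.08 -0.21 -4.03] sd [0.61 0.72 0.41]
t 13.65 p [520.3  43.6 140.6] w 57.7 F [ 0.18 -0.2  -3.94] M [ 0.03 -0.02 -0.05]
R cols x,y,z [[0.184, -0.983, 0.004], [-0.007, -0.005, -1.0], [0.983, 0.184, -0.008]] q [-0.03  0.32 -0.24  1.02 -0.01  1.35]
carton pos [-0.6 89.4] yaw err(turn) -0.007
to go dx dy dz (m) [0.0007 0.0716 0.0027]
```

Tin_1 weighs 4.0 N (about 0.41 kg), and only the full tin can be that heavy. I'm lifting it to about 90 mm above the rim.

```bash
python3 -m creep '[{"dx":0,"dy":-0.015,"dz":0,"turn":0,"gripper":0.5},{"dx":0,"dy":-0.025,"dz":0,"turn":0,"gripper":0.5},{"dx":0,"dy":-0.025,"dz":0,"turn":0,"gripper":0.5},{"dx":0,"dy":-0.025,"dz":0,"turn":0,"gripper":0.5},{"dx":0,"dy":-0.025,"dz":0,"turn":0,"gripper":0.5},{"dx":0,"dy":-0.012,"dz":0,"turn":0,"gripper":0.5},{"dx":0,"dy":0,"dz":0,"turn":0,"gripper":0.5},{"dx":0,"dy":0,"dz":0,"turn":0,"gripper":0.5},{"dx":0,"dy":0,"dz":0,"turn":0,"gripper":0.5},{"dx":0,"dy":0,"dz":0,"turn":0,"gripper":0.5},{"dx":0,"dy":0,"dz":0,"turn":0,"gripper":0.5}]'; python3 -c "
from h import *
heft(6);togo(1.5,88.4,270)
snap('scene','s3',(220,60,440,260),3)
snap('wrist','w3')"
```

```text
time: 14.75
position: [518.2, 44.4, 267.0]
tcp_rot: [-1.306, 1.082, -1.066]
wrist_force: [0.5, -0.0, -4.0]
gripper_width: 57.7
heft mean [ 0.26 -0.29 -4.17] sd [0.73 0.27 0.41]
t 15.05 p [518.8  44.4 267.9] w 57.6 F [-0.08  0.27 -4.06] M [ 0.06 -0.03  0.04]
R cols x,y,z [[0.184, -0.983, 0.002], [-0.015, -0.005, -1.0], [0.983, 0.184, -0.016]] q [-0.03  0.27  0.03  1.34 -0.01  1.35]
carton pos [-2.  90.4] yaw err(turn) -0.007
to go dx dy dz (m) [ 0.002  -0.0022  0.0034]
```

View pics/s3.png

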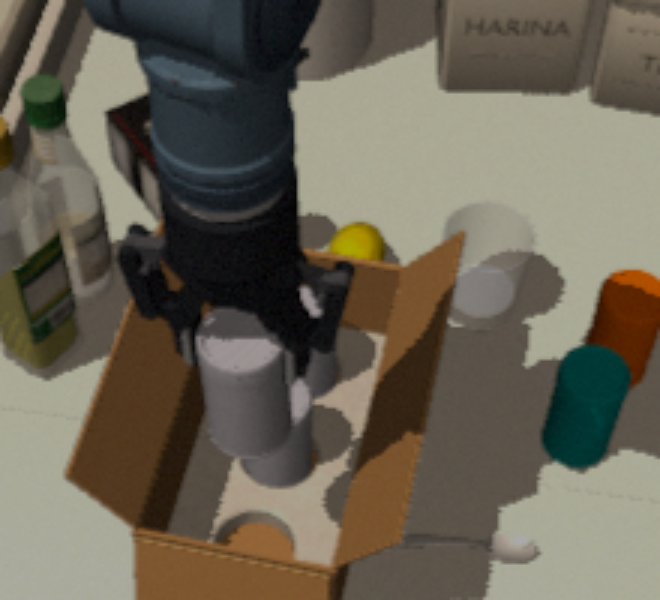

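View pics/w3.png

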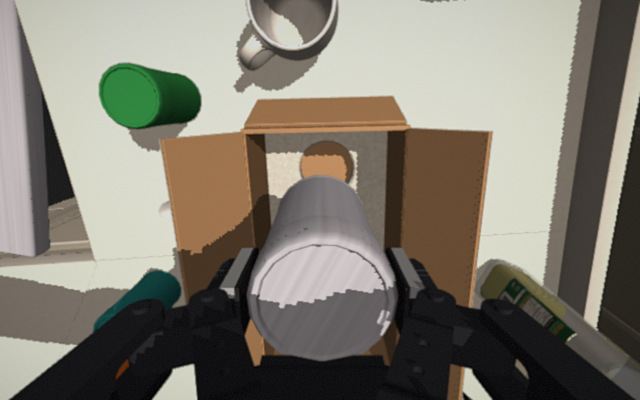

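Tin_1 hangs upright between the pads, with its empty well at (325,160) in the wrist view. The middle and right tins still stand in their wells, the flaps are wide open, and the bystanders in view haven't moved. Handing in.

```bash
python3 -c "
from h import *
robot.job_done()"
```

```text
the job is handed in; nothing more can be done
```

I handed the job in with the heaviest tin, tin_1 from the left well, held in the gripper. No verdict is reported back.

- **Flaps:** I pushed both outward and measured them at about 2.2 rad each, against the 1.75 needed. They still look wide open in the last pictures.
- **Hefting:** tin_2 read 1.5 N and tin_1 read 4.0–4.2 N, about 0.41 kg, so only tin_1 can be the full one. I never lifted tin_3, so its weight was not measured.
- **Final hold:** tin_1 hangs with its bottom about 85–90 mm above the rim. The tool is tilted about 0.016 rad, and the finger opening stayed steady at 57.6 mm.
- **Lighter tins:** I lowered tin_2 back to the height where it was gripped (within 1 mm, 68.4 against 69.3 mm) and released it. It looks seated in its well. tin_3 was untouched.
- **Rest of the worktop:** the bystanders visible in the last pictures looked unmoved; I judged that by eye and did not measure it. The spice jar was mostly hidden behind the gripper.

No check failed or disagreed at the end. The run took about 15 s of the 67 s allowed.

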